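# Load a board carrier through the gate of a test chute

### The job

Press the lever rail of the test chute down with one fingertip so that its gate swings up, and with the gate held open push the circuit-board carrier along the chute, under the gate, until it is fully home against the end stop. Only then let go of the rail, so that the gate closes behind the carrier, and draw the hand clear. Just push, do not lift or tip the carrier; do not let the gate touch it, and leave the other things on the bench where they are.

Things in the scene. Friction and masses are not known exactly. Their poses are not given: they have to be found in the camera images.
- chute: Fixed aluminium chute, open on top. Origin on the work surface in the gate's plane, mid-width; x = the carrier's travel, y = to the rail's side, z up. Numbers below in mm in this frame. Floor top z=6; side walls: inner faces y=+-37, 5 thick, tops z=22, x from -230 to 120. End stop face x=105, top z=42.
- axle (a point): Point of the gate's axle in the gate's plane: a 10 mm rod along the chute's x at y=48, z=42, from x=-248 to 14, carried by two bearing posts at x=14 and x=-240 (12 along x, 16 along y, tops z=50).
- gate (a joint): Gate angle about its axle: 0 shut, grows as the rail is pressed down, stop at 1.15 rad; clear of the carrier above 0.55, best about 0.9. A spring shuts it: about 3 N at the rail to start, 5 N at 0.9; it never stays open alone. Shut, a 6 mm plate crosses the chute at x=0, y -34 to 15, lower edge z=24: blocks the carrier's body (top z=40), not its tongue (top z=14).
- rail_mid (a point): Mid-length point on the axis of the lever rail, a steel tube 16 mm in diameter parallel to the chute's x, from x=-236 to -6. It is part of the gate and turns about the axle at 32 mm radius. Shut: axis at y=76, z=57 (top z=65); gate at 0.9 rad: y=77, z=30 (top z=38); at the stop: top z=31.
- carrier: Loose black board carrier, about 0.5 kg, on the chute's floor upstream of the gate, 2 mm play to each wall. Origin: centre of the underside of its main body; x forward (to the end stop), z up. Main body 90 long (x), 70 wide, 34 tall: a circuit board between two end blocks. From its rear a tongue 30 wide, 8 tall runs back to an upright push tab.
- tab (a point): Centre of the carrier's push tab, an upright plate 8 thick (x), 44 wide, 62 tall, standing from the carrier's underside, 114 behind its origin. The rear face to push on is 4 behind this point. Carrier home: this point is at x=-54 of the chute, and the shut gate stands over the tongue between tab and body.
- nose (a point): Centre of the carrier's front face, 45 ahead of its origin, 17 above its underside. It starts 20 to 50 mm upstream of the gate and is home at x=105 of the chute (touching the end stop).
- adapter: Bystander: brass coaxial adapter standing upright, 22 mm across, 32 mm tall, on the side of the chute away from the rail; origin on its underside.
- screwdriver: Bystander: screwdriver, 150 mm long, lying, on the side of the chute away from the rail; origin on its underside.
- jar: Bystander: small closed jar, 40 mm across, 55 mm tall, on the side of the chute away from the rail; origin on its underside.
- spare_board: Bystander: bare spare circuit board on four stand-offs, 100 x 80 mm, 21 mm tall, on the rail's side, at least 25 mm beyond the rail; origin on its underside.
- parts_bin: Bystander: open parts bin 90 x 70 x 30 mm, on the rail's side, beyond the rail and the gate; origin on its underside.
- meter: Bystander: hand multimeter lying on its back, 170 x 85 x 50 mm, to the right; origin on its underside.
- probe_stand: Bystander: probe stand: heavy black disc 116 mm across with a bent arm 200 mm tall, to the left; origin on its underside.
- wrench: Bystander: small wrench, 130 mm long, lying, to the right; origin on its underside.
Things that resemble listed ones, but are neither listed nor needed, are in the scene too. Leave any blue or red look-alike of the carrier alone.

How it is judged:
On the way, in this order (a step that is already met when the one before it is completed fails the run):
1. a finger holds the gate open while the carrier is still before it (value of joint gate above 0.55 rad and contact force between the fingers and gate above 0.4 N and x of nose in the frame of chute below -0.005 m), for 0.1 s.
2. the carrier is passing under the held gate (value of joint gate above 0.55 rad and contact force between the fingers and gate above 0.4 N and x of nose in the frame of chute between 0.02 and 0.09 m), for 0.05 s.
3. the carrier is home while a finger still holds the gate open (value of joint gate above 0.55 rad and contact force between the fingers and gate above 0.4 N and x of nose in the frame of chute above 0.1 m), for 0.1 s.
At the end, for the whole second after the job is handed in: The carrier stands level and still on the chute's floor with its front within 5 mm of the end stop, and the gate is shut behind its body (within 0.06 rad) (x of nose in the frame of chute above 0.1 m and value of joint gate below 0.06 rad and linear speed of carrier below 0.01 m/s and angle between carrier's own z axis and vertical below 0.05 rad and z of carrier in the frame of chute below 0.01 m); the robot touches nothing.
It fails at once if the gate touched the carrier (more than 2 N) (contact force between gate and carrier above 2 N).
It fails at once if the carrier was lifted more than 8 mm off the chute's floor (z of carrier in the frame of chute above 0.014 m).
It fails at once if the carrier was tipped (more than 0.15 rad) (angle between carrier's own z axis and vertical above 0.15 rad).
It fails at once if a bystander was moved more than 15 mm (distance of any of adapter, screwdriver, jar, spare_board, parts_bin, meter, probe_stand, wrench from where it was at the start of the episode above 0.015 m).
It also fails if it takes over 48 s, if anything falls off the work surface, if the arm or the gripper's body presses on something with over 40 N, if the wrist force passes 120 N, or if a joint passes its speed limit or range.

### The arm

A 6-joint arm with a two-finger parallel gripper is mounted at the origin on the work surface. World frame = base frame: x ahead of the robot, y to its left, z up, the work surface at z = 0. Lengths are in m, angles in rad, forces in N, time in s.
With the tool pointing down it reaches from about 0.275 to 0.875 m from the base axis. Payload 12.5 kg.
Tool frame: the origin (TCP) lies at the very end of the fingers, on their centre line; the grasp point (between the pads) lies 19 mm behind it; x points along the fingers, y is the direction in which the jaws open and shut, and the axes are right-handed (so a half turn about x gives the same grasp; the last joint's range is limited). The gripper opens to 85 mm and grips with 20 to 120 N. Pads are 22 mm wide; open, the fingers measure 114 mm over their backs; the gripper's body (76 mm by 85 mm) begins 54 mm behind the grasp point. The pads swing forward as they close: fully open they stand 13 mm farther back than shut.
Start: joints at [1.17, 0.351, 1.652, -0, 1.139, -0.085], TCP at [0.171, 0.523, 0.231] pointing down, gripper open.
Joint ranges: [-2.75, 2.75], [-0.79, 2.1], [0.01, 2.65], [-1.57, 4.71], [0.07, 3.14], [-2.87, 2.87]. Speed limits (rad/s): [2.22, 2.22, 2.79, 3.14, 3.14, 3.14].

### API

Orientations are given as a 3x3 rotation matrix whose columns are the frame's x, y, z axes.
In Python, from bench import manip gives the robot as it stands. Calls block until the motion is done:
- manip.move_ptp(position, orientation): joint-space move of the TCP to a pose.
- manip.move_l(position, attitude=None, max_speed=0.15): straight line of the TCP; attitude=None keeps the orientation; max_speed is the mean speed in m/s.
- manip.move_j(angles): joint-space move.
- manip.set_gripper(opening, effort=None): opening from 0.0 (shut) to 1.0 (fully open); effort is the grip in N (None keeps the last); returns when the fingers have stopped.
- manip.dwell(seconds).
- manip.inverse_kinematics(position, orientation): joint angles nearest the present ones, or None.
- manip.grab_frame(name): name is "side" or "top"; returns (picture, depth): 420x560x3 uint8, red, green, blue; 420x560 float32, m along the optical axis (not along the pixel's ray), 0 where there is no reading.
- manip.get_calibration(name): a dict with "camera_matrix" (3x3 intrinsics, pixels), "R" (3x3) and "t" (3): a world point X has camera coordinates R X + t. Camera axes: x right, y down, z forward; pixel columns grow to the right and rows downward; lengths in m; the calibration is good to about 2 mm. A picture is of the moment at which its call begins. get_calibration takes no time and is no camera call.
A pose or a line that the arm cannot do raises manip.Unreachable and nothing moves.
- manip.sign_off(): hands the job in, once; it reports no verdict.
Trained networks look in the newest picture that a camera, given by its name, has taken for a name from the list of things; names that differ only in an ending like _2 or _b are one class to them, and where a whole thing is asked for, a point or a joint stands for the part that bears it (a point fixed in the world has none). Each returns a list of dicts, best first, with "confidence" (0 to 1); they miss things now and then, are a little off and sometimes report something else, mostly with a low value. They report only what shows in the picture. A call takes as long as a camera call. They do not tell look-alikes from the thing itself.
- manip.look_for(camera, name): "at" ([x, y, z] in m, in world coordinates, good to about 4 mm: the middle of the surface that is visible of it).
Readings, each from a call of its own:
- manip.current_time(): time.
- manip.current_qpos(): joint angles.
- manip.current_joint_vel(): joint speeds.
- manip.current_joint_torque(): joint torques, N m.
- manip.current_ee_pos(): TCP position.
- manip.current_tcp_rot(): TCP orientation.
- manip.current_force(): force on the tool from outside, world axes, zero at the start.
- manip.current_ft_torque(): the same for the moment, N m.
- manip.current_grip_width(): opening from 0.0 (shut) to 1.0 (fully open).
Only numpy, scipy, OpenCV 4.12 (cv2) and the standard library are available. Lean on these libraries where they do the work, as an engineer would, in place of code of your own. Each camera call takes 0.05 s, during which the arm holds its last target.

## Working session

There is one attempt and no reset: what is moved stays moved. The work goes in short steps, each a Python script; the robot and the scene stay as the last script left them, time stands still between calls to the robot, and variables do not carry over. Pictures are saved under pics/ and viewed, and the job is handed in when it is done.

```bash
ls; mkdir -p pics; cat > h.py <<'E'
from bench import manip
import numpy as np, cv2
def snap(cam,fn):
    p,d=manip.grab_frame(cam); cv2.imwrite('pics/'+fn+'.png',p[:,:,::-1]); np.save('pics/'+fn+'.npy',d); return p,d
def cal(cam):
    c=manip.get_calibration(cam); return [np.array(c[k]) for k in('camera_matrix','R','t')]
def w(cam,d,u,v):
    K,R,t=cal(cam); z=d[int(v),int(u)]; return R.T@(z*np.linalg.solve(K,[u,v,1.])-t)
def proj(cam,X):
    K,R,t=cal(cam); q=K@(R@np.array(X)+t); return q[:2]/q[2]
E
python3 - <<'E'
from h import *
for c in('top','side'):
    snap(c,c+'0')
    K,R,t=cal(c); print(c,-R.T@t,R[2])
    for n in ['chute','carrier','tab','nose','rail_mid','gate','axle','spare_board','parts_bin']:
        try: print(n,[(np.round(r['at'],3).tolist(),round(r['confidence'],2)) for r in manip.look_for(c,n)])
        except Exception as e: print(n,e)
print(manip.current_time(),manip.current_tcp_rot().round(3))
E
```

```text
pics
top [0.20489163 0.02326319 1.43388995] [ 0.16390823 -0.00197893 -0.98647361]
chute [([0.491, 0.029, 0.006], 0.56)]
carrier [([0.181, 0.279, 0.02], 0.79), ([0.336, 0.433, 0.021], 0.75), ([0.468, 0.098, 0.027], 0.66)]
tab [([0.333, 0.43, 0.022], 0.85), ([0.179, 0.286, 0.022], 0.71), ([0.466, 0.106, 0.028], 0.58), ([0.661, -0.025, 0.002], 0.29)]
nose [([0.459, 0.098, 0.023], 0.85), ([0.18, 0.278, 0.018], 0.79), ([0.333, 0.431, 0.016], 0.62)]
rail_mid [([0.527, 0.111, 0.06], 0.62), ([0.491, 0.032, 0.007], 0.21)]
gate [([0.524, 0.111, 0.06], 0.68)]
axle [([0.492, 0.033, 0.008], 0.71)]
spare_board [([0.638, 0.165, 0.015], 0.64)]
parts_bin [([0.658, -0.021, 0.002], 0.65)]
side [ 0.21805666 -0.78764316  0.83219924] [ 0.19254896  0.72202141 -0.66453742]
chute [([0.493, -0.003, 0.018], 0.86), ([0.657, -0.027, 0.016], 0.62)]
carrier [([0.339, 0.423, 0.014], 0.95), ([0.458, 0.101, 0.025], 0.91), ([0.186, 0.271, 0.021], 0.88)]
tab [([0.462, 0.099, 0.024], 0.7), ([0.186, 0.273, 0.022], 0.69), ([0.34, 0.421, 0.012], 0.67)]
nose [([0.34, 0.421, 0.016], 0.93), ([0.462, 0.103, 0.026], 0.85), ([0.188, 0.277, 0.015], 0.58), ([0.637, 0.161, 0.01], 0.27)]
rail_mid [([0.524, 0.072, 0.047], 0.58)]
gate [([0.524, 0.07, 0.046], 0.6)]
axle [([0.491, -0.009, 0.016], 0.55)]
spare_board [([0.641, 0.16, 0.012], 0.66), ([0.504, -0.498, 0.04], 0.64), ([0.526, 0.074, 0.045], 0.48)]
parts_bin [([0.66, -0.029, 0.017], 0.71)]
1.0 [[ 0.     0.311  0.951]
 [ 0.     0.951 -0.311]
 [-1.     0.     0.   ]]
```

View pics/top0.png

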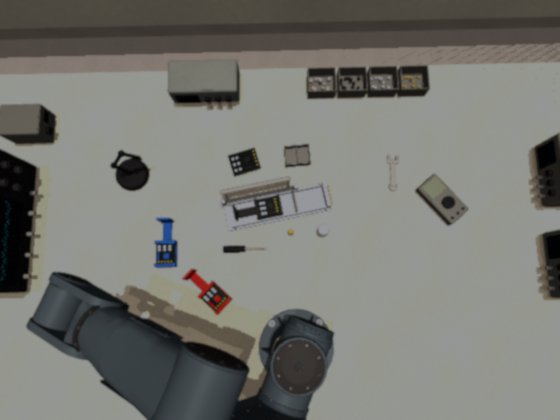

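View pics/side0.png

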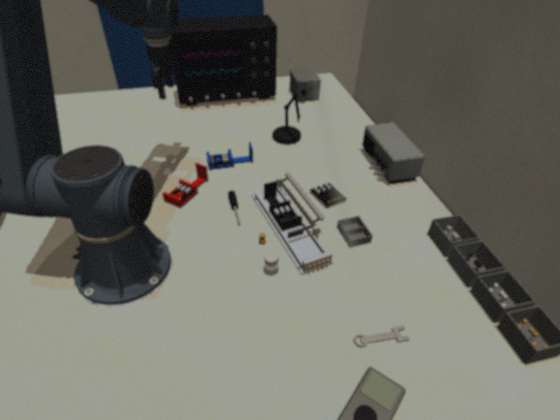

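```bash
python3 - <<'E'
import cv2
a=cv2.imread('pics/top0.png')[160:245,210:345]; cv2.imwrite('pics/top0z.png',cv2.resize(a,None,fx=5.9,fy=5.9,interpolation=cv2.INTER_CUBIC))
a=cv2.imread('pics/side0.png')[165:280,240:350]; cv2.imwrite('pics/side0z.png',cv2.resize(a,None,fx=5.2,fy=5.2,interpolation=cv2.INTER_CUBIC))
E
```

```text
(no output)
```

View pics/top0z.png

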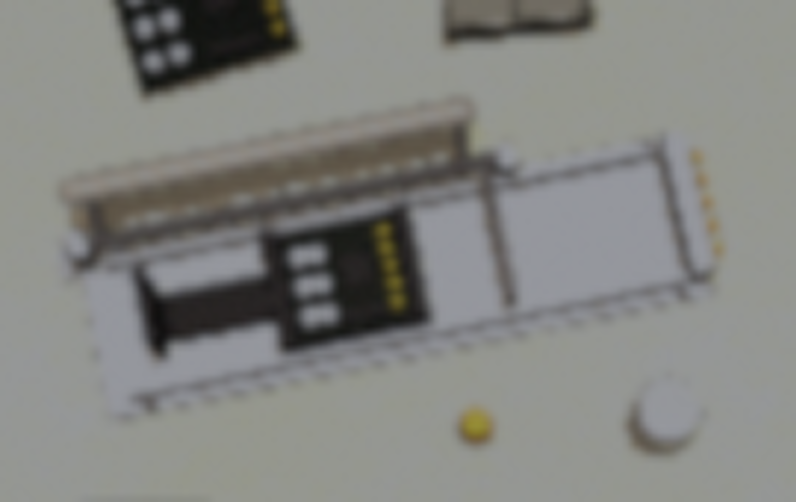

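View pics/side0z.png

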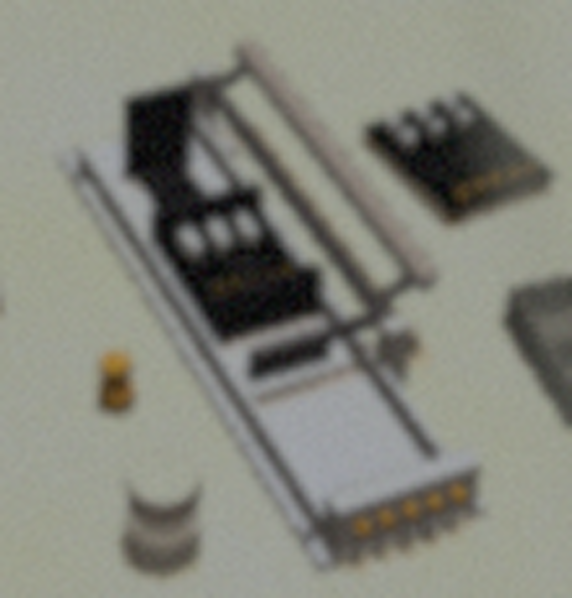

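```bash
cat > fit.py <<'E'
from h import *
from scipy.optimize import least_squares
T=lambda x,y:np.array([(x+.5)/5.9-.5+210,(y+.5)/5.9-.5+160])
S=lambda x,y:np.array([(x+.5)/5.2-.5+240,(y+.5)/5.2-.5+165])
C=[('top',T(64,190),(-236,76,60)),('top',T(470,108),(-6,76,60)),('top',T(508,160),(14,48,50)),('top',T(75,247),(-240,48,50)),
('top',T(112,415),(-230,-42,15)),('top',T(712,290),(120,-42,22)),('top',T(510,303),(0,-34,28)),
('side',S(248,48),(-236,76,57)),('side',S(428,278),(-6,76,57)),('side',S(400,340),(14,48,46)),('side',S(195,92),(-240,48,50)),('side',S(68,158),(-230,-42,22)),('side',S(322,562),(120,-42,5))]
def Tm(p):
    c,s=np.cos(p[2]),np.sin(p[2]); return lambda q:np.array([p[0]+c*q[0]-s*q[1],p[1]+s*q[0]+c*q[1],p[2]*0+q[2]])
def f(p):
    g=Tm(p); return np.concatenate([proj(c,g(np.array(q)/1000))-uv for c,uv,q in C])
r=least_squares(f,[.48,0,-1.4],loss='soft_l1')
if __name__=='__main__':
    print(r.x,f(r.x).reshape(-1,2).round(1).tolist())
    np.save('pose.npy',r.x)
    g=Tm(r.x)
    import itertools
    for cam,x0,y0,x1,y1,k in(('top',210,160,345,245,5.9),('side',240,165,350,280,5.2)):
        a=cv2.imread(f'pics/{cam}0.png')[y0:y1,x0:x1]; a=cv2.resize(a,None,fx=k,fy=k,interpolation=cv2.INTER_CUBIC)
        P=lambda q:tuple(int(v) for v in (proj(cam,g(np.array(q)/1000))-[x0,y0]+.5)*k-.5)
        def L(a_,b_,c): cv2.line(a,P(a_),P(b_),c,1)
        for y in(-42,-37,37,42): L((-230,y,22),(120,y,22),(0,255,0))
        L((-236,76,57),(-6,76,57),(0,0,255)); L((-248,48,42),(14,48,42),(255,0,0)); L((105,-37,42),(105,37,42),(0,255,255));L((0,-34,24),(0,15,24),(255,0,255))
        cv2.imwrite(f'pics/{cam}_fit.png',a)
E
python3 fit.py
```

```text
[ 0.48357136 -0.00572368 -1.39190072] [[1.3, 1.2], [-0.9, 1.9], [0.1, 0.5], [0.2, 0.3], [2.9, -1.6], [0.7, -0.8], [0.5, 1.3], [0.1, 0.5], [-1.1, -0.6], [-1.3, -2.8], [2.0, -5.0], [2.2, -2.7], [1.4, -0.4]]
```

```bash
python3 - <<'E'
import cv2,numpy as np
a=cv2.imread('pics/top_fit.png');b=cv2.imread('pics/side_fit.png')
cv2.imwrite('pics/tf.png',a); print(a.shape,b.shape)
E
```

```text
(502, 796, 3) (598, 572, 3)
```

View pics/top_fit.png

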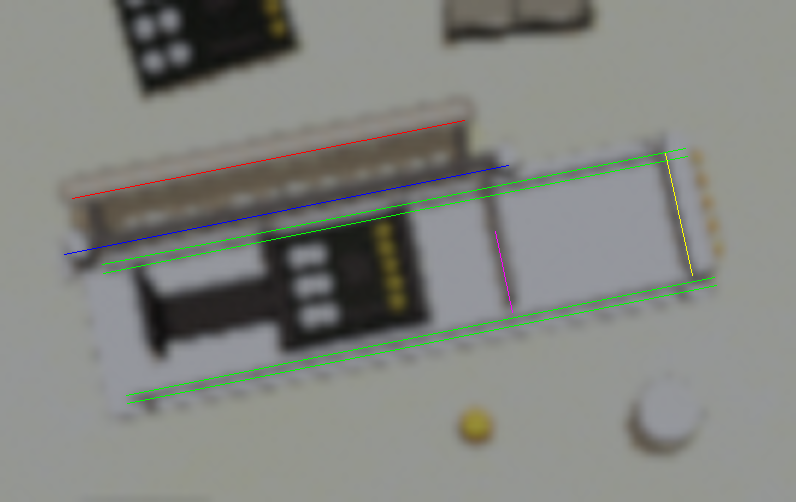

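View pics/side_fit.png

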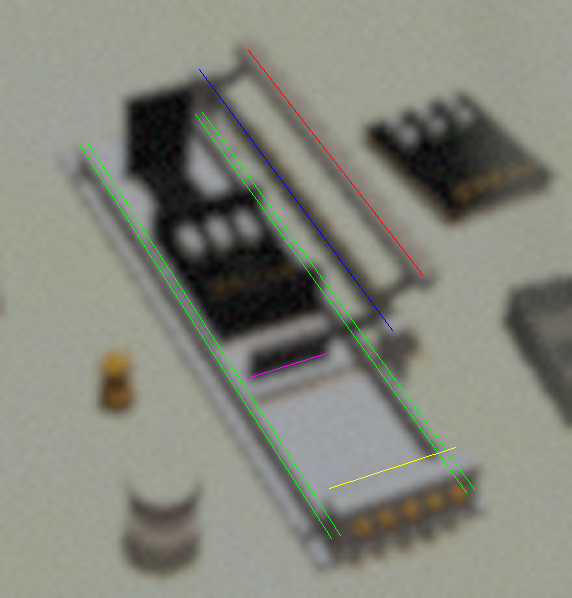

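```bash
python3 - <<'E'
import cv2,numpy as np
def z(fn,x0,y0,x1,y1,k,o):
    a=cv2.imread(fn)[y0:y1,x0:x1].astype(float)
    a=np.clip((a-20)/(170-20),0,1)**.7*255
    a=cv2.resize(a.astype(np.uint8),None,fx=k,fy=k,interpolation=cv2.INTER_LANCZOS4)
    for x in range(x0,x1,10):
        cv2.line(a,(int((x-x0+.5)*k),0),(int((x-x0+.5)*k),6),(0,0,255),1);cv2.putText(a,str(x),(int((x-x0)*k),16),0,.35,(0,0,255))
    for y in range(y0,y1,10):
        cv2.line(a,(0,int((y-y0+.5)*k)),(6,int((y-y0+.5)*k)),(0,0,255),1);cv2.putText(a,str(y),(8,int((y-y0)*k)+6),0,.35,(0,0,255))
    cv2.imwrite(o,a);print(a.shape)
z('pics/top0.png',216,170,286,232,11,'pics/t1.png')
z('pics/side0.png',246,168,320,218,10,'pics/s1.png')
z('pics/side0.png',276,210,340,276,9,'pics/s2.png')
z('pics/top0.png',270,170,336,232,9.5,'pics/t2.png')
E
```

```text
(682, 770, 3)
(500, 740, 3)
(594, 576, 3)
(589, 627, 3)
```

View pics/t1.png

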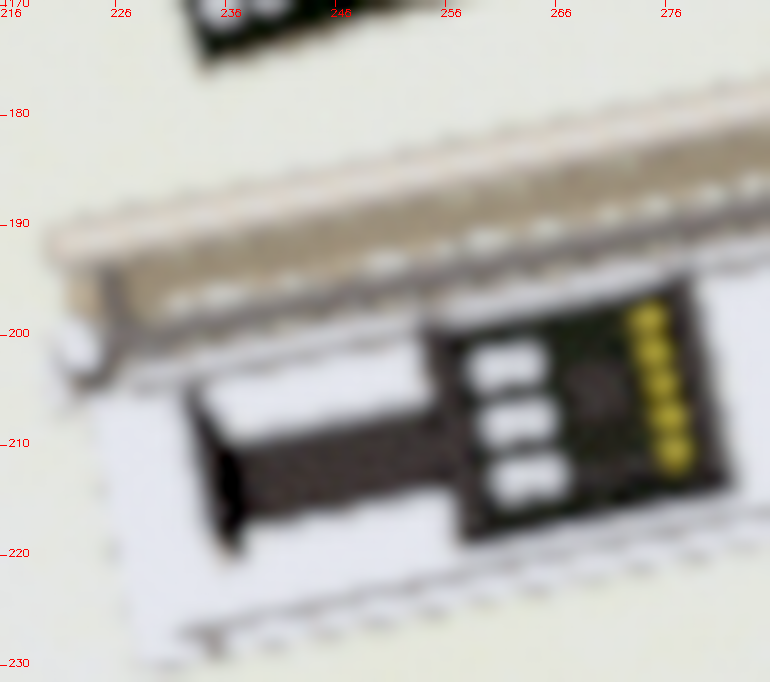

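View pics/t2.png

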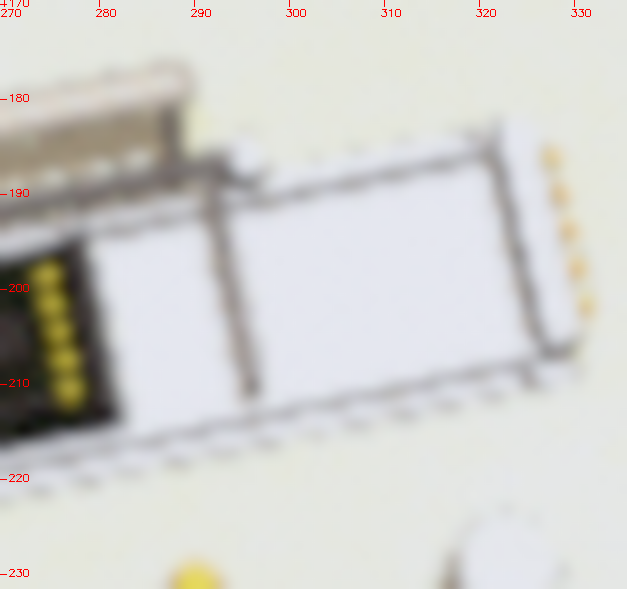

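View pics/s1.png

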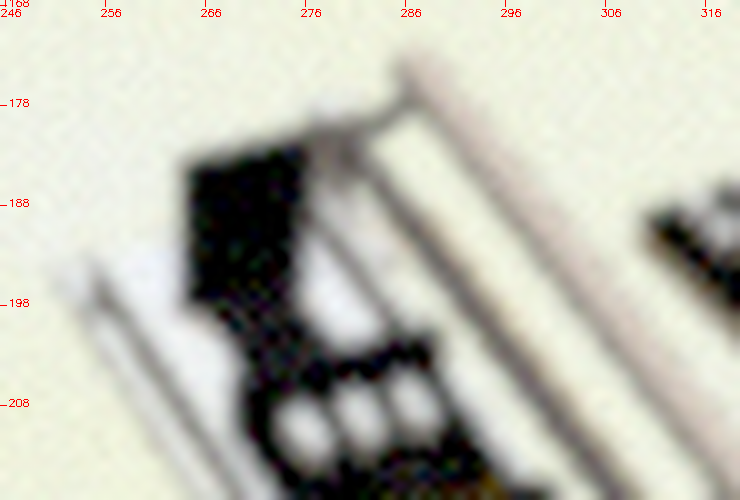

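View pics/s2.png

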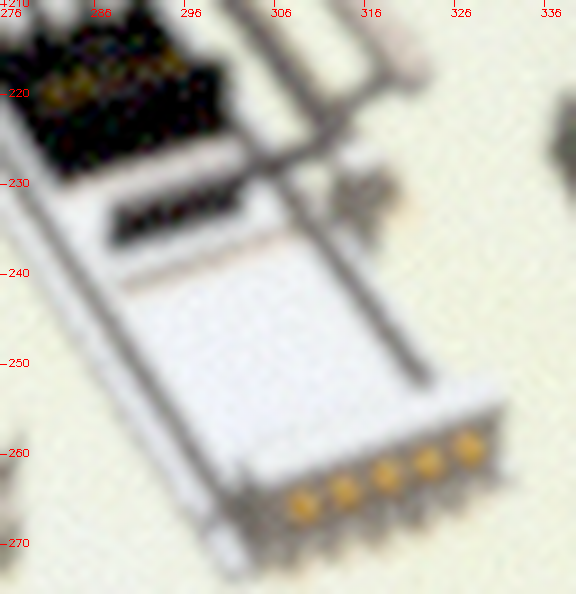

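```bash
cat > fit.py <<'E'
from h import *
from scipy.optimize import least_squares
# points: cam, uv, model mm
P=[('top',(220.8,192),(-236,76,60)),('top',(289.2,178.5),(-6,76,60)),('top',(294.5,186.7),(14,48,50)),('top',(222.5,201.5),(-240,48,50)),
('side',(286.5,173.5),(-236,76,57)),('side',(321.7,217.3),(-6,76,57)),('side',(301,273),(120,-42,0)),('side',(252.5,194.5),(-230,-42,22))]
# lines: cam, uv1, uv2, m1,m2
Ls=[('top',(233,227.3),(326,207),(-220,-37,22),(110,-37,22)),('top',(229,230.5),(329,209.5),(-230,-42,0),(120,-42,0)),
('top',(231,199.5),(276,190.5),(-210,48,42),(-50,48,42)),('top',(321.3,186),(326.5,206.5),(105,37,24),(105,-37,24)),('top',(291.7,190),(296,211.5),(0,35,36),(0,-34,36)),
('side',(291,196),(311,224),(-180,48,42),(-20,48,42)),('side',(303,264),(330.5,256),(120,-42,42),(120,42,42))]
def Tm(p):
    c,s=np.cos(p[2]),np.sin(p[2]); return lambda q:np.array([p[0]+c*q[0]-s*q[1],p[1]+s*q[0]+c*q[1],q[2]])
def f(p):
    g=Tm(p); o=[]
    for c,uv,q in P: o+=list(proj(c,g(np.array(q)/1000))-uv)
    for c,a,b,m,n in Ls:
        a,b=np.array(a),np.array(b); nn=np.array([-(b-a)[1],(b-a)[0]])/np.linalg.norm(b-a)
        o+=[nn@(proj(c,g(np.array(k)/1000))-a) for k in(m,n)]
    return np.array(o)
if __name__=='__main__':
    r=least_squares(f,[.48,0,-1.4],loss='soft_l1',f_scale=.5)
    e=f(r.x);print(r.x,e[:16].reshape(-1,2).round(1).tolist(),e[16:].reshape(-1,2).round(1).tolist())
    np.save('pose.npy',r.x)
    g=Tm(r.x)
    # depth-based: points in chute frame
    p=r.x;c,s=np.cos(p[2]),np.sin(p[2])
    for cam in('top','side'):
        d=np.load(f'pics/{cam}0.npy'); K,R,t=cal(cam)
        v,u=np.mgrid[0:420,0:560]; X=(np.stack([u,v,np.ones_like(u)],-1)@np.linalg.inv(K).T)*d[...,None]; X=(X-t)@R
        q=np.stack([c*(X[...,0]-p[0])+s*(X[...,1]-p[1]),-s*(X[...,0]-p[0])+c*(X[...,1]-p[1]),X[...,2]],-1)*1000
        m=(d>0)&(abs(q[...,1])<100)&(q[...,0]>-260)&(q[...,0]<150); Q=q[m]
        np.save(f'pics/{cam}_q.npy',Q)
        k=(abs(Q[:,1])<30)&(Q[:,0]>20)&(Q[:,0]<90);print(cam,'floor z',np.median(Q[k,2]),Q[k,2].std())
        k=(Q[:,2]>50)&(Q[:,1]>60)&(Q[:,1]<95);print('rail',np.median(Q[k],0).round(1),Q[k].min(0).round(1),Q[k].max(0).round(1))
        k=(Q[:,2]>48)&(abs(Q[:,1])<30)&(Q[:,0]<-120);print('tab top',np.median(Q[k],0).round(1),Q[k].min(0).round(1),Q[k].max(0).round(1),k.sum())
        k=(Q[:,2]>32)&(Q[:,2]<44)&(abs(Q[:,1])<30)&(Q[:,0]<-12);print('body top',np.median(Q[k],0).round(1),Q[k].min(0).round(1),Q[k].max(0).round(1),k.sum())
        im=cv2.imread(f'pics/{cam}0.png').max(2); k=m&(im<60)&(abs(q[...,1])<40)&(q[...,2]<75)
        B=q[k]; print('dark x',np.percentile(B[:,0],[1,5,95,99]).round(1),'y',np.percentile(B[:,1],[2,98]).round(1))
E
python3 fit.py
```

```text
[ 0.48412702 -0.00532264 -1.38641164] [[0.8, 1.2], [-1.1, 1.2], [1.1, 0.3], [-0.1, 0.5], [0.6, 0.8], [-0.8, -0.0], [2.2, 0.3], [2.2, -2.2]] [[-0.9, 0.2], [-0.7, -0.5], [1.2, 1.0], [-0.2, 0.3], [-0.1, -0.4], [-0.1, -0.9], [-0.7, -1.9]]
top floor z 7.1610831394424395 2.855397349453647
rail [-120.    79.1   64.6] [-240.6   61.3   50.3] [ 1.8 89.2 74. ]
tab top [-203.4    5.3   68.2] [-208.2  -16.5   50. ] [-200.3   27.2   76.2] 40
body top [-104.1    1.8   38.7] [-200.4  -28.9   32.1] [-45.4  29.1  43.8] 155
dark x [-204.2 -200.4  -55.5  -51.8] y [-27.4  35.2]
side floor z 4.737559798144025 1.602426323739131
rail [-100.5   72.1   61.9] [-238.7   60.5   50. ] [ 5.9 84.3 69.3]
tab top [-200.     0.2   60. ] [-209.4  -21.3   48.2] [-192.4   22.    71.1] 80
body top [-121.6   -0.    38. ] [-203.2  -29.6   32. ] [-40.7  29.4  43.1] 200
dark x [-202.6 -201.     4.3    7.1] y [-32.9  29.1]
```

```bash
cat >> h.py <<'E'
p=np.load('pose.npy'); c_,s_=np.cos(p[2]),np.sin(p[2])
def G(x,y,z): x,y=x/1000,y/1000; return np.array([p[0]+c_*x-s_*y,p[1]+s_*x+c_*y,z/1000])
def Gi(X): a,b=X[0]-p[0],X[1]-p[1]; return np.array([c_*a+s_*b,-s_*a+c_*b,X[2]])*1000
def Rt(sg):
    y=sg*np.array([-s_,c_,0]); x=np.array([0,0,-1.]); return np.stack([x,y,np.cross(x,y)],1)
def Fc(): F=np.array(manip.current_force()); return np.round([c_*F[0]+s_*F[1],-s_*F[0]+c_*F[1],F[2]],2)
E
python3 - <<'E'
from h import *
for sg in(1,-1):
    for q in[(-226,38.5,140),(-226,38.5,35),(-60,38.5,35)]:
        print(sg,G(*q).round(3),manip.inverse_kinematics(G(*q),Rt(sg)))
E
```

```text
1 [0.481 0.224 0.14 ] [ 3.48209851e-01  4.30800180e-01  1.78760632e+00 -4.44089210e-16
  9.23186155e-01  1.63825166e-01]
1 [0.481 0.224 0.035] [ 3.48209851e-01  6.02411984e-01  1.83621242e+00 -4.44089210e-16
  7.02968251e-01  1.63825166e-01]
1 [0.511 0.061 0.035] [ 2.77849091e-02  5.82925456e-01  1.87707676e+00 -4.44089210e-16
  6.81590441e-01 -1.56599776e-01]
-1 [0.481 0.224 0.14 ] None
-1 [0.481 0.224 0.035] None
-1 [0.511 0.061 0.035] None
```

```bash
python3 - <<'E'
from h import *
manip.set_gripper(0.73)
manip.move_ptp(G(-226,38.5,130),Rt(1))
manip.dwell(.2)
print(manip.current_time(),Gi(manip.current_ee_pos()),manip.current_grip_width(),Fc())
snap('top','top1');snap('side','side1')
def z(fn,x0,y0,x1,y1,k,o):
    a=cv2.imread(fn)[y0:y1,x0:x1]; cv2.imwrite(o,cv2.resize(a,None,fx=k,fy=k,interpolation=cv2.INTER_CUBIC))
z('pics/top1.png',200,150,340,250,5.5,'pics/top1z.png'); z('pics/side1.png',220,110,360,280,3.4,'pics/side1z.png')
E
```

```text
3.1833 [-226.65668122   38.4227444   130.15264697] 0.7260975829666817 [ 0.32 -1.01  0.08]
```

View pics/top1z.png

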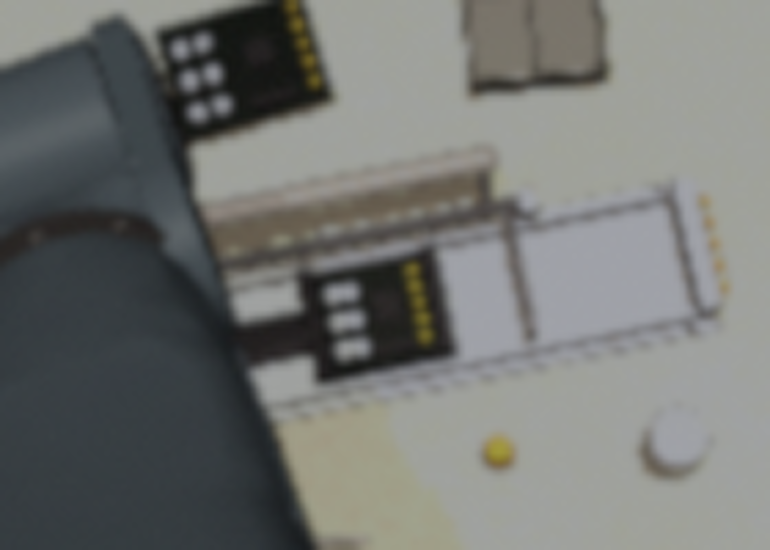

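View pics/side1z.png

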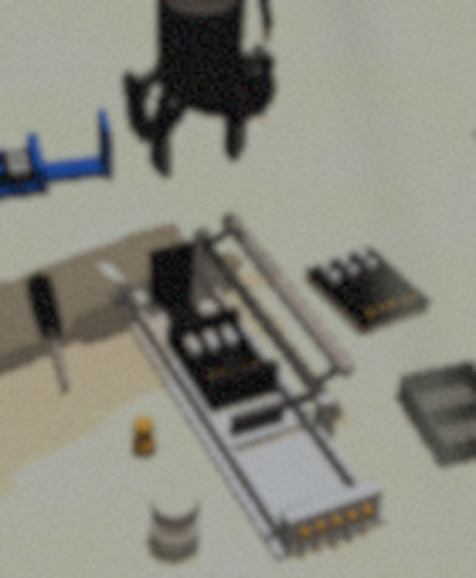

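```bash
python3 - <<'E'
from h import *
for z in(130,123):
  for y in(0,38.4,77): print(z,y,proj('side',G(-226.6,y,z)).round(1))
d=np.load('pics/side1.npy'); K,R,t=cal('side')
v,u=np.mgrid[0:420,0:560]; X=(np.stack([u,v,np.ones_like(u)],-1)@np.linalg.inv(K).T)*d[...,None]; X=(X-t)@R
q=np.stack([c_*(X[...,0]-p[0])+s_*(X[...,1]-p[1]),-s_*(X[...,0]-p[0])+c_*(X[...,1]-p[1]),X[...,2]],-1)*1000
for lo,hi in((118,128),(128,140),(140,155)):
  m=(d>0)&(q[...,2]>lo)&(q[...,2]<hi)&(abs(q[...,0]+226)<40)&(abs(q[...,1]-38)<80)
  for a,b in((-40,38),(38,120)):
    Q=q[m&(q[...,1]>a)&(q[...,1]<b)]; print(lo,len(Q),Q.mean(0).round(1) if len(Q) else '',np.percentile(Q,[5,95],axis=0).round(0).tolist() if len(Q) else '')
E
```

```text
130 0 [267.  162.4]
130 38.4 [278.3 159.7]
130 77 [289.4 157. ]
123 0 [267.  164.2]
123 38.4 [278.3 161.5]
123 77 [289.3 158.9]
118 0  
118 0  
128 3 [-2.187e+02 -1.000e-01  1.376e+02] [[-223.0, -1.0, 137.0], [-216.0, 2.0, 138.0]]
128 5 [-221.8   69.5  137.2] [[-230.0, 67.0, 136.0], [-216.0, 73.0, 138.0]]
140 25 [-219.5   -2.4  148.6] [[-230.0, -9.0, 142.0], [-214.0, 5.0, 154.0]]
140 26 [-221.7   69.9  147.7] [[-234.0, 66.0, 141.0], [-212.0, 78.0, 154.0]]
```

```bash
python3 - <<'E'
from h import *
manip.move_l(G(-226,38.5,72)); manip.dwell(.1); f0=Fc();print(72,f0)
for z in(66,62,59,56,53,50,46,42,38):
    manip.move_l(G(-226,38.5,z),max_speed=.05); manip.dwell(.1); f=Fc();print(z,(f-f0).round(2),Gi(manip.current_ee_pos()).round(1))
    if np.abs(f-f0)[:2].max()>6 or (f-f0)[2]>9: print('stop');break
snap('side','side2');snap('top','top2')
a=cv2.imread('pics/side2.png')[150:280,230:350]; cv2.imwrite('pics/side2z.png',cv2.resize(a,None,fx=4.5,fy=4.5,interpolation=cv2.INTER_CUBIC))
print(manip.current_time())
E
```

```text
72 [ 0.04 -0.11  1.14]
66 [-0.68  0.39 -1.02] [-226.    38.6   66.1]
62 [-0.37 -0.32 -1.02] [-226.    38.5   61.9]
59 [-0.39  0.7   2.73] [-226.1   38.9   59.3]
56 [-0.43  2.25  3.97] [-226.1   39.4   56.5]
53 [-0.7   1.54  3.54] [-226.1   38.9   53.3]
50 [ 0.17 -0.39  3.75] [-226.    38.5   50.1]
46 [-0.41 -0.57  3.25] [-226.    38.2   46. ]
42 [ 0.45 -1.68  4.3 ] [-226.    38.4   42.1]
38 [-0.15 -1.83  4.4 ] [-226.    38.5   38.1]
7.1833
```

View pics/side2z.png

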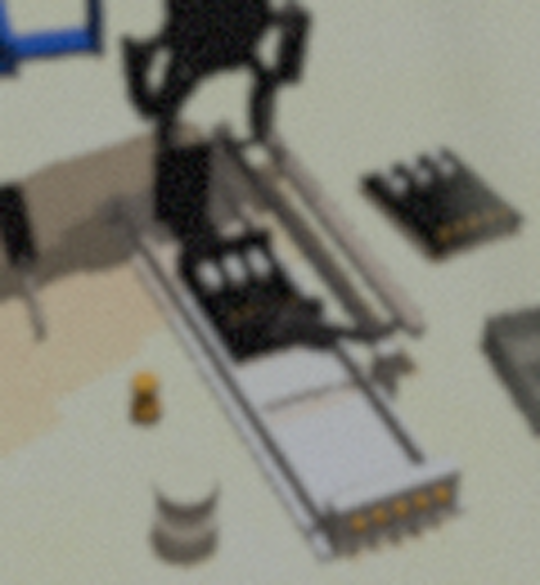

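```bash
python3 - <<'E'
from h import *
manip.move_l(G(-226,38.5,31),max_speed=.05); manip.dwell(.2); print(Fc())
for x in(-218,-212,-206,-195,-170,-140):
    manip.move_l(G(x,38.5,31),max_speed=.06); f=Fc();print(x,f,Gi(manip.current_ee_pos()).round(1))
    if np.abs(f).max()>20: print('stop');break
snap('side','side3')
a=cv2.imread('pics/side3.png')[150:280,230:350]; cv2.imwrite('pics/side3z.png',cv2.resize(a,None,fx=4.5,fy=4.5,interpolation=cv2.INTER_CUBIC))
print(manip.current_time())
E
```

```text
[-0.43 -0.94  6.6 ]
-218 [-0.55 -0.69  6.89] [-218.    39.    31.5]
-212 [-1.35 -1.22  6.37] [-212.1   38.8   31.4]
-206 [-1.91 -1.78  6.68] [-206.2   38.6   31.3]
-195 [-0.77 -2.9   8.02] [-195.    38.2   31.2]
-170 [-0.49 -4.85  7.42] [-170.    37.8   31.1]
-140 [-2.58 -6.62  7.83] [-140.1   37.3   30.9]
10.0583
```

View pics/side3z.png

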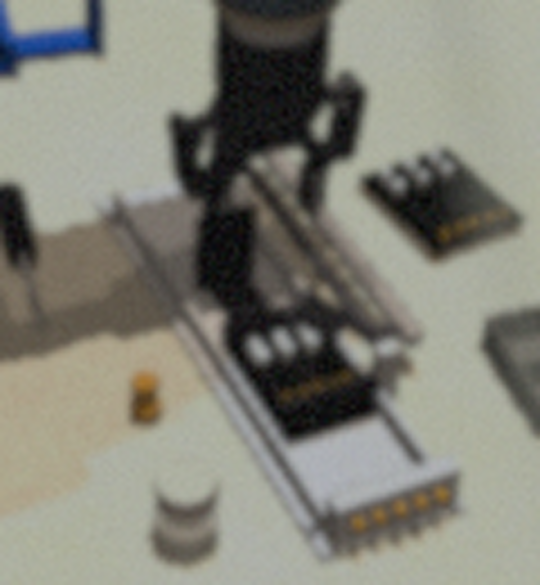

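```bash
python3 - <<'E'
from h import *
manip.move_l(G(-140,42,31),max_speed=.05); manip.dwell(.1); print(Fc())
manip.move_l(G(-140,45,31),max_speed=.05); manip.dwell(.1); print(Fc(),Gi(manip.current_ee_pos()).round(1))
snap('side','side4');print(manip.current_time())
a=cv2.imread('pics/side4.png')[150:280,230:350]; cv2.imwrite('pics/side4z.png',cv2.resize(a,None,fx=4.5,fy=4.5,interpolation=cv2.INTER_CUBIC))
E
```

```text
[ -0.03 -18.29  10.64]
[  0.59 -28.16  15.57] [-140.1   38.1   29.3]
10.8083
```

View pics/side4z.png

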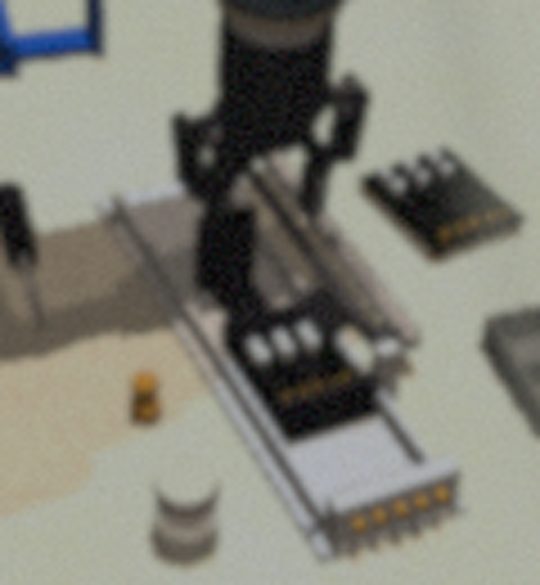

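```bash
python3 - <<'E'
from h import *
print(manip.current_grip_width())
def go(y,z):
    manip.move_l(G(-140,y,z),max_speed=.04); manip.dwell(.1); f=Fc(); print(y,z,f,Gi(manip.current_ee_pos()).round(1)); return f
go(41,30);go(38,30);go(37,29);go(37,27)
f=go(37,25)
print(manip.current_grip_width(),manip.current_time())
snap('side','side5')
a=cv2.imread('pics/side5.png')[150:280,230:350]; cv2.imwrite('pics/side5z.png',cv2.resize(a,None,fx=4.5,fy=4.5,interpolation=cv2.INTER_CUBIC))
E
```

```text
0.7289736728373631
41 30 [ -0.48 -15.16  11.44] [-140.1   37.5   29.3]
38 30 [-0.09 -7.14  7.37] [-140.1   36.7   29.9]
37 29 [-0.49 -4.2   8.71] [-140.1   36.4   29.1]
37 27 [-1.98 -7.48  9.68] [-140.1   35.9   27. ]
37 25 [  0.25 -10.41  12.37] [-140.1   35.2   24.9]
0.7310294652609846 12.5583
```

View pics/side5z.png

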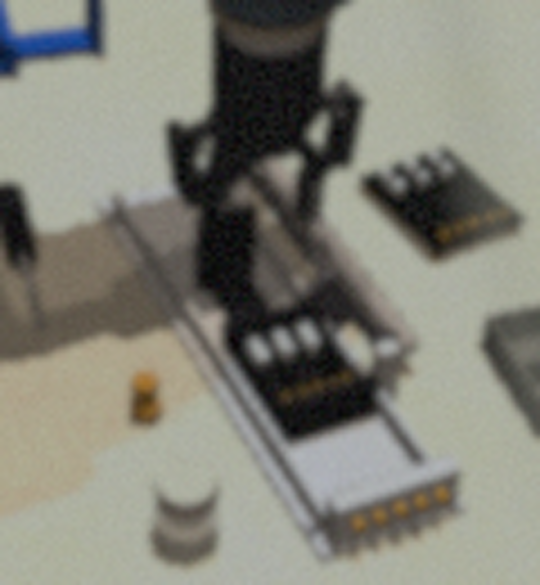

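```bash
cat > rub.py <<'E'
from h import *
import sys
def go(x,y,z,v=.04):
    manip.move_l(G(x,y,z),max_speed=v); manip.dwell(.05); f=Fc(); print((x,y,z),f,Gi(manip.current_ee_pos()).round(1),round(np.degrees(np.arctan2(-f[1],f[2]))))
    return f
E
python3 - <<'E'
from rub import *
for k in [(-146,37.5,26),(-141,38.5,27),(-147,39.5,28),(-141,40.5,29.5)]:
    f=go(*k)
    if -f[1]>14 or f[2]<3: print('stop');break
print(manip.current_time())
E
```

```text
(-146, 37.5, 26) [  2.56 -10.16  11.92] [-145.8   35.7   25.9] 40
(-141, 38.5, 27) [ -4.73 -11.53  11.81] [-141.5   36.2   26.8] 44
(-147, 39.5, 28) [  4.02 -14.4   11.6 ] [-146.6   36.7   27.6] 51
stop
13.6417
```

```bash
python3 - <<'E'
from h import *
p_,d=snap('side','side6'); 
a=cv2.imread('pics/side6.png')[165:235,262:332].astype(float); a=np.clip((a-10)/150,0,1)**.6*255
cv2.imwrite('pics/side6z.png',cv2.resize(a.astype(np.uint8),None,fx=8.5,fy=8.5,interpolation=cv2.INTER_CUBIC))
snap('top','top6')
a=cv2.imread('pics/top6.png')[150:245,210:340].astype(float); a=np.clip((a-10)/150,0,1)**.6*255
cv2.imwrite('pics/top6z.png',cv2.resize(a.astype(np.uint8),None,fx=6,fy=6,interpolation=cv2.INTER_CUBIC))
K,R,t=cal('side')
v,u=np.mgrid[0:420,0:560]; X=(np.stack([u,v,np.ones_like(u)],-1)@np.linalg.inv(K).T)*d[...,None]; X=(X-t)@R
q=np.stack([c_*(X[...,0]-p[0])+s_*(X[...,1]-p[1]),-s_*(X[...,0]-p[0])+c_*(X[...,1]-p[1]),X[...,2]],-1)*1000
for x in range(-240,0,20):
  m=(d>0)&(abs(q[...,0]-x)<10)&(q[...,1]>58)&(q[...,1]<95)&(q[...,2]>15)&(q[...,2]<120)
  Q=q[m]; print(x,len(Q),np.median(Q,0).round(1) if len(Q) else '', Q[Q[:,2]>np.percentile(Q[:,2],70)].mean(0).round(1) if len(Q) else'')
for lo in range(30,80,8):
  m=(d>0)&(q[...,2]>lo)&(q[...,2]<lo+8)&(abs(q[...,0]+136)<14)&(q[...,1]>45)&(q[...,1]<100)
  Q=q[m]; print('z',lo,np.percentile(Q[:,1],[5,50,95]).round(1) if len(Q) else '')
print(manip.current_time())
for z in (37,60):
  print([proj('side',G(-136,y,z)).round(1) for y in (66,72,76,84)])
E
```

```text
-240 0  
-220 4 [-213.7   71.6   31.8] [-212.2   72.6   34.4]
-200 22 [-202.1   72.9   32.4] [-200.5   74.8   34.4]
-180 17 [-180.8   70.7   31.2] [-181.8   73.2   34.5]
-160 31 [-154.    70.5   83.2] [-154.9   88.9   98.4]
-140 149 [-136.5   74.1   77.6] [-135.8   81.8  103. ]
-120 34 [-122.2   71.3   33.9] [-127.    66.7   88.8]
-100 22 [-101.2   73.3   32.6] [-100.3   77.3   34.3]
-80 27 [-80.6  72.6  31.8] [-80.6  73.9  35.6]
-60 26 [-62.2  73.3  32.1] [-59.8  76.4  35.2]
-40 28 [-40.2  72.1  33.2] [-42.8  75.   35. ]
-20 22 [-20.2  74.   33.7] [-22.3  74.2  35.4]
z 30 [66.  74.3 81. ]
z 38 [46.7 65.4 75.9]
z 46 [46.5 67.  77.7]
z 54 [63.8 67.6 78.6]
z 62 [64.7 67.5 76.1]
z 70 [66.6 71.7 84.8]
z 78 [66.6 80.4 93.9]
13.7417
[array([297.5, 197.4]), array([299.2, 196.9]), array([300.4, 196.6]), array([302.6, 196. ])]
[array([297.9, 191.7]), array([299.6, 191.2]), array([300.8, 190.9]), array([303.1, 190.3])]
```

View pics/side6z.png

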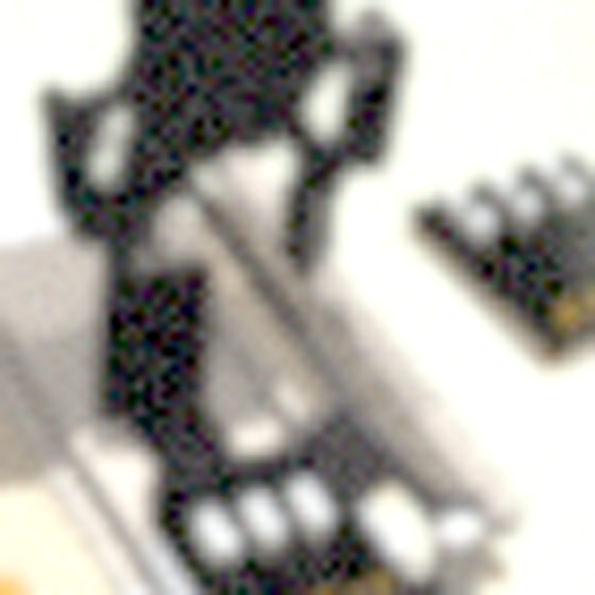

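View pics/top6z.png

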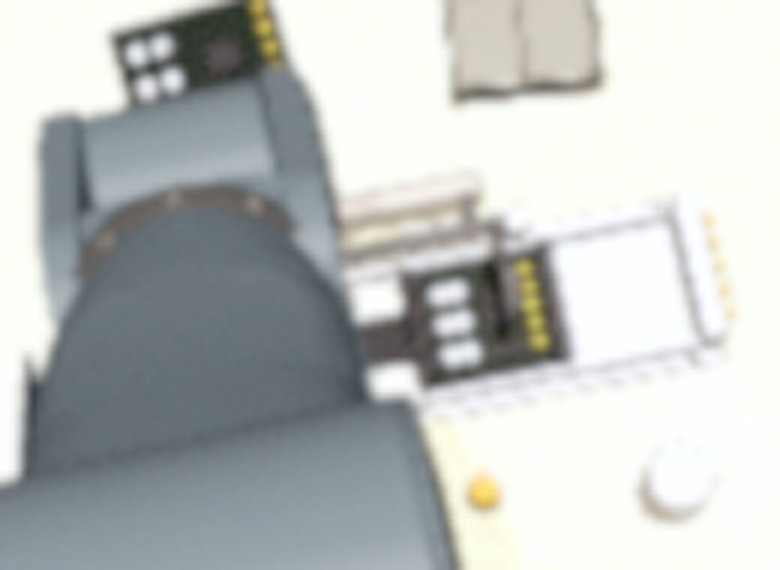

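```bash
python3 - <<'E'
from rub import *
for k in [(-147,40,30),(-147,40.5,32),(-147,41.5,33.5),(-147,42.5,35)]:
    f=go(*k)
    if -f[1]>20 or f[2]<3: print('stop');break
print(manip.current_time())
E
```

```text
(-147, 40, 30) [  4.39 -12.2   10.26] [-146.6   37.3   29.5] 50
(-147, 40.5, 32) [  2.94 -12.17   8.36] [-146.7   37.7   31.4] 56
(-147, 41.5, 33.5) [  3.16 -13.9    7.47] [-146.7   38.    32.6] 62
(-147, 42.5, 35) [  2.92 -16.54   7.59] [-146.7   38.2   33.8] 65
14.9417
```

```bash
python3 - <<'E'
from rub import *
for k in [(-165,42.5,35),(-185,42.5,35),(-165,42.5,35)]:
    f=go(*k,v=.08)
    if -f[1]>25 or f[2]<3: print('stop');break
print(manip.current_time())
p_,d=snap('side','side7'); 
a=cv2.imread('pics/side7.png')[165:235,262:332].astype(float); a=np.clip((a-10)/150,0,1)**.6*255
cv2.imwrite('pics/side7z.png',cv2.resize(a.astype(np.uint8),None,fx=8.5,fy=8.5,interpolation=cv2.INTER_CUBIC))
K,R,t=cal('side')
v,u=np.mgrid[0:420,0:560]; X=(np.stack([u,v,np.ones_like(u)],-1)@np.linalg.inv(K).T)*d[...,None]; X=(X-t)@R
q=np.stack([c_*(X[...,0]-p[0])+s_*(X[...,1]-p[1]),-s_*(X[...,0]-p[0])+c_*(X[...,1]-p[1]),X[...,2]],-1)*1000
for x in range(-120,0,20):
  m=(d>0)&(abs(q[...,0]-x)<10)&(q[...,1]>58)&(q[...,1]<95)&(q[...,2]>15)&(q[...,2]<120)
  Q=q[m]; print(x,len(Q),np.median(Q,0).round(1) if len(Q) else '', Q[Q[:,2]>np.percentile(Q[:,2],70)].mean(0).round(1) if len(Q) else'')
for lo in range(30,80,8):
  m=(d>0)&(q[...,2]>lo)&(q[...,2]<lo+8)&(abs(q[...,0]+154)<14)&(q[...,1]>55)&(q[...,1]<100)
  Q=q[m]; print('z',lo,np.percentile(Q[:,1],[5,50,95]).round(1) if len(Q) else '')
E
```

```text
(-165, 42.5, 35) [-3.12 -8.79  6.46] [-165.4   40.7   34.6] 54
(-185, 42.5, 35) [-3.49 -1.63  5.25] [-185.5   42.6   35.2] 17
(-165, 42.5, 35) [ 4.14 -0.47  5.48] [-164.5   42.8   35.3] 5
16.2667
-120 23 [-121.1   75.5   39. ] [-119.7   76.7   41.1]
-100 25 [-101.5   75.2   37.1] [-103.6   77.8   39.6]
-80 25 [-81.7  74.1  38.1] [-78.7  76.9  41.1]
-60 27 [-62.   75.   38.8] [-62.9  76.3  40.3]
-40 24 [-40.2  74.9  39. ] [-39.8  76.3  41.3]
-20 29 [-20.6  75.   39.3] [-19.8  76.7  41.5]
z 30 [69.7 71.6 78.1]
z 38 [71.7 75.2 81.3]
z 46 [70.9 73.9 82.2]
z 54 [71.9 74.2 83.4]
z 62 [72.6 75.8 84.2]
z 70 [71.4 74.3 81.1]
z 78 [72.1 78.3 91.3]
```

View pics/side7z.png

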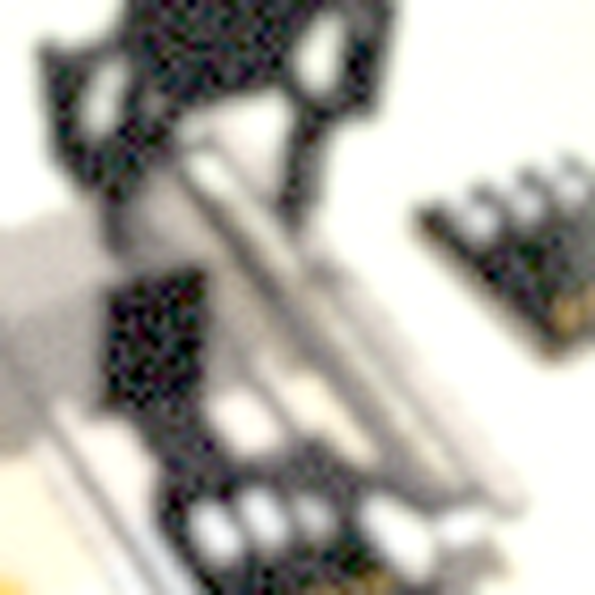

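```bash
python3 - <<'E'
from rub import *
y=43.0
for x in (-145,-128,-112,-98,-86,-80):
    f=go(x,y,34.5,v=.07)
    if f[1]<-2: y+=.7
    if f[1]>2: y-=.7
    if np.abs(f).max()>18 or f[2]<3: print('stop');break
print(manip.current_time())
snap('side','side8')
a=cv2.imread('pics/side8.png')[165:280,252:352].astype(float); a=np.clip((a-10)/150,0,1)**.6*255
cv2.imwrite('pics/side8z.png',cv2.resize(a.astype(np.uint8),None,fx=5.2,fy=5.2,interpolation=cv2.INTER_CUBIC))
E
```

```text
(-145, 43.0, 34.5) [4.91 0.34 5.29] [-144.5   43.4   34.8] -4
(-128, 43.0, 34.5) [ 3.71 -1.01  5.24] [-127.5   43.4   34.8] 11
(-112, 43.0, 34.5) [3.77 0.34 5.12] [-111.6   43.5   34.8] -4
(-98, 43.0, 34.5) [ 3.67 -0.88  4.88] [-97.6  43.4  34.8] 10
(-86, 43.0, 34.5) [ 2.92 -0.65  5.81] [-85.6  43.4  34.8] 6
(-80, 43.0, 34.5) [ 1.94 -0.41  4.96] [-79.8  43.3  34.8] 5
18.7417
```

View pics/side8z.png

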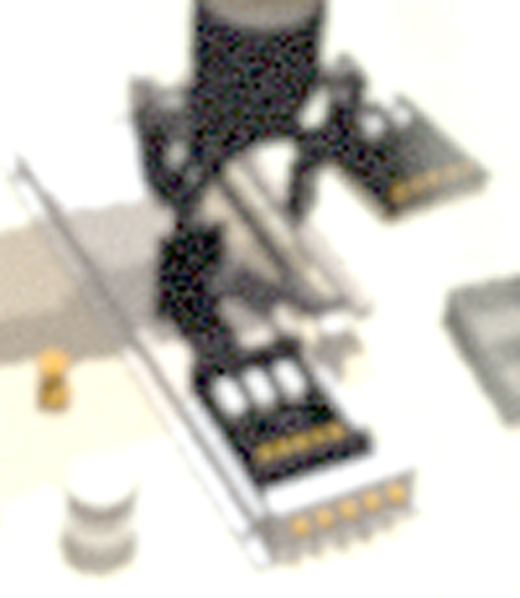

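```bash
python3 - <<'E'
from rub import *
for x in (-76,-73,-71,-69.5,-68,-66.5,-65,-63.5,-62):
    f=go(x,43,34.5,v=.03)
    if f[0]<-9 or np.abs(f).max()>22 or f[2]<3: print('stop');break
manip.dwell(.3); print(Fc(),manip.current_time())
p_,d=snap('side','side9')
a=cv2.imread('pics/side9.png')[165:280,252:352].astype(float); a=np.clip((a-10)/150,0,1)**.6*255
cv2.imwrite('pics/side9z.png',cv2.resize(a.astype(np.uint8),None,fx=5.2,fy=5.2,interpolation=cv2.INTER_CUBIC))
E
```

```text
(-76, 43, 34.5) [-1.64 -0.23  4.59] [-76.1  43.3  34.8] 3
(-73, 43, 34.5) [-3.25  0.01  5.08] [-73.2  43.3  34.8] 0
(-71, 43, 34.5) [-4.44 -0.27  5.15] [-71.4  43.2  34.7] 3
(-69.5, 43, 34.5) [-5.77 -0.39  5.97] [-69.9  43.3  34.8] 4
(-68, 43, 34.5) [-4.24  0.06  5.27] [-68.4  43.2  34.7] -1
(-66.5, 43, 34.5) [-4.55 -0.31  5.46] [-67.   43.2  34.7] 3
(-65, 43, 34.5) [-1.517e+01 -1.000e-02  7.820e+00] [-66.5  43.   34.7] 0
stop
[-14.41  -0.4    6.44] 21.225
```

View pics/side9z.png

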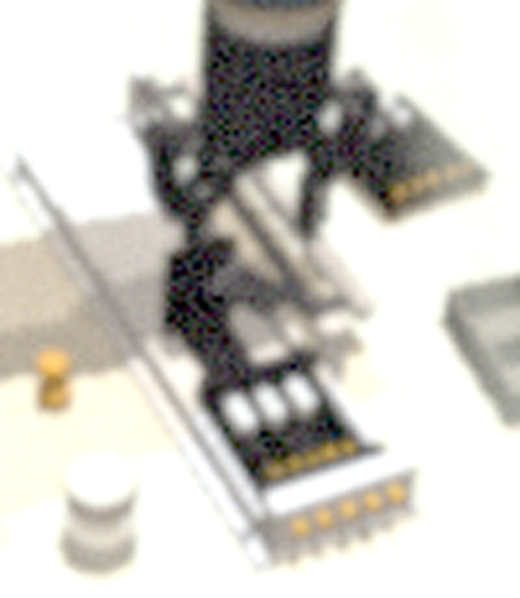

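```bash
python3 - <<'E'
from rub import *
go(-80,43,34.5,v=.05)
go(-80,43,50,v=.05); go(-80,43,64,v=.05); go(-80,43,80,v=.08); go(-80,43,150,v=.12)
go(-200,43,190,v=.2); manip.dwell(.3)
print(manip.current_time(),Fc())
for c in('side','top'):
  p_,d=snap(c,c+'A')
  x0,y0,x1,y1=(252,165,352,280) if c=='side' else(210,155,340,245)
  a=cv2.imread(f'pics/{c}A.png')[y0:y1,x0:x1].astype(float); a=np.clip((a-10)/150,0,1)**.6*255
  k=5.2 if c=='side' else 6
  cv2.imwrite(f'pics/{c}Az.png',cv2.resize(a.astype(np.uint8),None,fx=k,fy=k,interpolation=cv2.INTER_CUBIC))
  K,R,t=cal(c)
  v,u=np.mgrid[0:420,0:560]; X=(np.stack([u,v,np.ones_like(u)],-1)@np.linalg.inv(K).T)*d[...,None]; X=(X-t)@R
  q=np.stack([c_*(X[...,0]-p[0])+s_*(X[...,1]-p[1]),-s_*(X[...,0]-p[0])+c_*(X[...,1]-p[1]),X[...,2]],-1)*1000
  m=(d>0)&(q[...,1]>58)&(q[...,1]<95)&(q[...,2]>25)&(q[...,2]<90)&(q[...,0]<-15)&(q[...,0]>-150); print(c,'rail',np.median(q[m],0).round(1))
  m=(d>0)&(abs(q[...,1])<25)&(q[...,2]>50)&(q[...,2]<75)&(q[...,0]<-20)&(q[...,0]>-150); print('tab',np.median(q[m],0).round(1),m.sum())
E
```

```text
(-80, 43, 34.5) [-3.17  1.21  5.4 ] [-80.3  43.5  34.8] -13
(-80, 43, 50) [-0.27  1.36  5.25] [-79.9  43.4  50.3] -15
(-80, 43, 64) [-0.5  -0.39  0.22] [-80.   42.9  63.9] 61
(-80, 43, 80) [-0.31 -0.47 -0.54] [-80.  43.  80.] 139
(-80, 43, 150) [-0.34 -0.19 -0.39] [-80.1  42.5 149.1] 154
(-200, 43, 190) [-0.01  0.25 -0.63] [-199.1   42.7  189.4] -158
25.0833 [ 0.21 -0.73  0.56]
side rail [-78.1  72.3  62.1]
tab [-47.6  -1.9  62.6] 86
top rail [-82.3  79.4  65. ]
tab [-52.8   1.8  70.1] 31
```

View pics/sideAz.png

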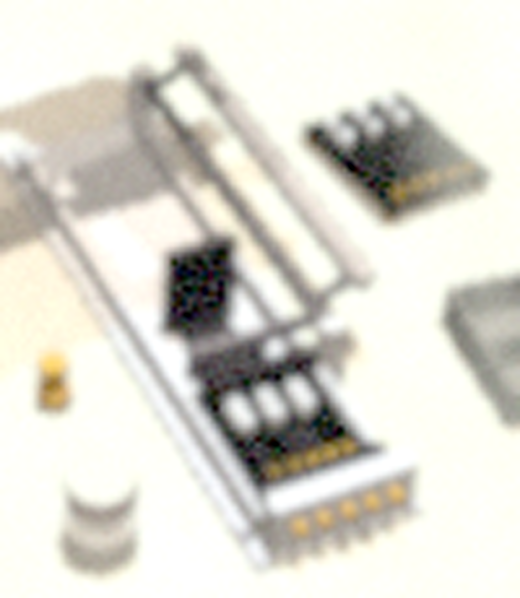

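View pics/topAz.png

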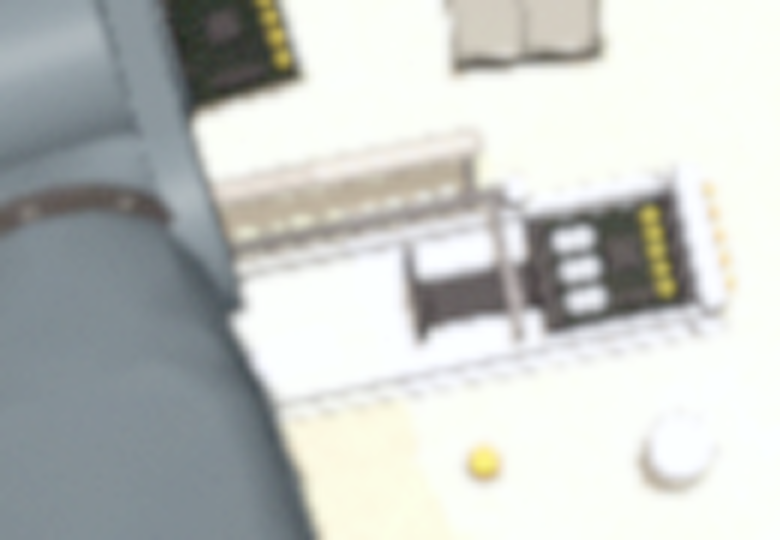

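The carrier is home against the end stop, with its front edge meeting the stop at about (690,290) in the top view. The gate is shut over the tongue, the rail is back up at its shut height, and the hand is clear.

```bash
python3 -c "
from h import *
manip.sign_off(); print(manip.current_time())"
```

```text
the job is handed in; nothing more can be done
the job is handed in; nothing more can be done
```

The carrier is home against the end stop, the gate is shut behind its body, and I handed the job in at about 25 s; no verdict is reported.

**What I did:** One fingertip pressed the rail down. With the gate held open at roughly 0.7–1.1 rad, the other fingertip pushed the tab until the end stop answered with a force jump to about 15 N. I then backed off the tab, let the rail rise with the finger and drew the hand clear.

**Mid-push correction:** Part-way through, the pressing finger wedged on the inner flank of the rail, with a side force of up to 28 N. I freed it by raising it slightly and sliding it along the rail, without letting the gate shut, and then carried on.

**Last checks:**
- **Tab:** its measured x was -53 mm from the top camera and -48 mm from the side camera, against -54 mm expected when home. The side view is off by about 6 mm, but the force jump and both pictures agree that the carrier is home.
- **Rail:** its surface is back at z 62–65 mm, which is the shut height, so the gate is shut.
- **Force on the tool:** about zero after the hand was clear.
- **Bystanders:** the ones visible in my last close-up pictures look unmoved. I did not measure them again, and the others were outside those views.

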